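Take the pressure roller out of the label applicator

TASK

The label applicator's pressure roller is due for cleaning. Flip the red cam lever fully open towards the robot while the roller stays in its seat, then take hold of the roller, lift it over the small lip, lower it forward out of the open-ended slots and lay it down, without dropping it, with both axle ends in the V notches of the yellow rest. Leave the lever open and do not disturb the jar, the bottle, the can and the carton standing round the work.

Things in the scene. Friction and masses are not known exactly. Their poses are not given: they have to be found in the camera images.
- seat (a point): Where the axle's centre lies when seated in the label applicator (fixed), 170 mm up, midway between two aluminium cheeks, 10 mm thick at |y| 60 to 70. Axes: x away from the robot, y along the axle, z up; (x, y, z) elsewhere are mm from here. The axle lies on a floor at z -7, a stop behind it at x +9, a 4 mm lip at x -10 to -14 before it, a roof at z +19 (its top at +31).
- slot_top (a point): The axle centre's way point above the lip, at (-22, 0, 7): lift the axle 7 straight up from the seat, then move level to here. From here the slot, 26 mm wide in both cheeks, runs straight towards the robot and 40 degrees downhill; its floor starts at x -14, z -3 and ends open at x -52, z -35. Axes as the seat's.
- slot_exit (a point): At (-87, 0, -48), on the slots' mid-line: an axle with its centre here is out of the slots' open ends and can be taken away towards the robot and then up. Axes as the seat's. Between the cheeks all is empty from the base plate (z -158) up, and back to the column at x +80.
- head_edge (a point): Middle of the lower front edge of the blue head that overhangs behind and above the roller, at (58, 0, 50); the head reaches up to z +160 and 75 to either side. A wide gripper pointing straight down meets it: tilt the tool about 35 degrees, fingers pointing down and away from the robot, closing across the roller, opened to no more than about 70 mm.
- roller_mid (a point): Centre of the pressure roller, a loose 0.4 kg roller: black rubber body 44 mm in diameter and 104 mm long, with a steel axle of 14 mm diameter and 176 mm length right through. Its y axis is the axle; it may be turned to any angle about it. Grip the rubber body at mid-length across its diameter.
- cam_lever (a joint): Angle of the red cam lever on the applicator's right-hand cheek (y negative): 0 = closed, upright, its round cam nose in front of the axle end; it swings towards the robot and down, 2.2 = stop, fully open, pointing to the robot and 36 degrees below level. It is stiff (0.4 N m, about 5 N at the grip) and stays where it is left; with the lever between 2.0 and 2.2 the way of the roller is free.
- lever_pivot (a point): Point on the lever's pivot axis in the plane of the lever's grip: 20 mm nearer the robot than the seat, 34 mm below it and at y = -90 from it. Axes as the seat's; the pivot axis is y.
- lever_grip (a point): Middle of the lever's round red grip (14 mm in diameter), 80 mm from the pivot; the grip reaches from 60 to 107 mm from the pivot. Moves with the lever; its z axis points from the pivot to the lever's end.
- rest_seat (a point): Where the roller's centre lies once its axle is in the rest's V notches: 85 mm above the worktop. y is along the axle; x and z as the seat's. The rest is fixed: two yellow plates with 90 degree V notches, each 10 mm thick, at |y| = 67 to 77; the notches are about 50 mm wide at their top, 16 mm above the seated axle. The space between the plates is free down to the base, 10 mm above the worktop.
- jar: Bystander: clear jar with a red lid, 80 mm wide and 141 mm high, to the left of the applicator; origin under its centre.
- brown_bottle: Bystander: brown bottle, 63 mm wide and 226 mm high, to the left of the applicator; origin under its centre.
- orange_can: Bystander: orange drink can, 66 mm wide and 115 mm high, behind the rest; origin under its centre.
- carton_blue: Bystander: small cardboard carton, 90 x 121 x 75 mm, behind on the left; origin under its centre.
- roller: The same roller as roller_mid, with the same origin and axes.

How it is judged:
By the outcome, as a careful person would: the job done as asked, in the order asked, and still so for the second after the job is handed in, with the robot touching nothing.
It also fails if it takes over 64 s, if anything falls off the work surface, if the arm or the gripper's body presses on something with over 40 N, if the wrist force passes 120 N, or if a joint passes its speed limit or range.

ROBOT

A 6-joint arm with a two-finger parallel gripper is mounted at the origin on the work surface; the furniture and walls round the work are solid. World frame = base frame: x ahead of the robot, y to its left, z up, the work surface at z = 0. Lengths are in m, angles in rad, forces in N, time in s.
With the tool pointing down it reaches from about 0.35 to 0.85 m from the base axis. Payload 8.1 kg.
Tool frame: the origin (TCP) lies between the finger pads; the fingertips stand 11 mm ahead of it and the grasp point (between the pads) lies 8 mm behind it (robot.tips_ahead is the distance from the TCP to the fingertips, in m); z points along the fingers, y is the line along which they close (so a half turn about z gives the same grasp; the last joint's range is limited). The gripper opens to 93 mm and grips with 3 to 60 N. Pads are 15 mm wide; open, the fingers measure 128 mm over their backs; the gripper's body (75 mm by 188 mm) begins 65 mm behind the grasp point.
Start: joints at [-1.404, 0.13, 1.488, -0, 1.523, -0.085], TCP at [0.15, -0.581, 0.23] pointing down, gripper open.
Joint ranges: [-2.96, 2.96], [-0.89, 2.26], [0.02, 2.5], [-1.34, 4.48], [0, 2.73], [-2.66, 2.66]. Speed limits (rad/s): [2.39, 2.39, 2.79, 3.14, 3.14, 3.14].

INTERFACE

Orientations are given as a rotation vector (axis times angle).
In Python, from plant import robot gives the robot as it stands. The module is installed in compiled form; this text tells all that it offers.
- The arm moves only by the tool move_arm, never from a script. Its argument "deltas" is one flat list of numbers, 7 for each row, row after row: the shift along the tool's x, y, z in m, then the turn, a rotation vector about the tool's x, y, z in rad, then the opening, from 0 (shut) to 1 (fully open). A call has 1 to 12 rows; each row is the pose to reach, as a shift and turn from the pose commanded when the call began, along the tool's axes at that moment; what a row does not reach only later rows make up. A row lasts 1/8 s, in which the tool goes at most 62.5 mm and 10.7 degrees, less where a joint would pass 70% of its speed; a pose out of reach is approached as far as the arm can. A call with a gripper value outside its range is refused whole. The fingers move at their own pace and stop on an object; "squeeze" is the grip in N (left out, the last holds). Time passes only in rows, so rows that repeat a pose let the fingers close. It gives the time, the measured TCP pose, the force, the opening and the grip force at its end, in the units of the state.
- robot.read_state(): the state, without advancing time (a new reading comes with each control period).
- robot.read_camera(name): name is "side" or "top" or "wrist"; returns (picture, depth): 384x512x3 uint8, red, green, blue; 384x512 float32, m along the optical axis (not along the pixel's ray), 0 where there is no reading.
- robot.camera_model(name): a dict with "K" (3x3 intrinsics, pixels), "R" (3x3) and "t" (3): a world point X has camera coordinates R X + t; the wrist camera has in their place "tool_from_camera" (4x4, takes a point from camera to tool coordinates, whose origin is the TCP and whose axes are the flange's). Camera axes: x right, y down, z forward; pixel columns grow to the right and rows downward; lengths in m; the calibration is good to about 2 mm. A picture is of the moment at which its call begins: read the wrist's pose just before it. camera_model takes no time and is no camera call.
- robot.close_job(): hands the job in; it is judged then, once.
Trained networks look in the newest picture that a camera, given by its name, has taken for a name from the list of things; names that differ only in an ending like _2 or _b are one class to them, and where a whole thing is asked for, a point or a joint stands for the part that bears it (a point fixed in the world has none). Each returns a list of dicts, best first, with "confidence" (0 to 1); they miss things now and then, are a little off and sometimes report something else, mostly with a low value. They report only what shows in the picture. A call takes as long as a camera call.
- robot.recognise(camera, label): "uv" ([column, row] in pixels, amid what is visible of it).
The state is a dict: "t": time; "q": joint angles; "dq": joint speeds; "joint_torque": joint torques, N m; "tool_pos": TCP position; "orientation": TCP orientation; "force": force on the tool from outside, world axes, zero at the start; "wrist_torque": the same for the moment, N m; "opening": finger opening in m; "gripper_force": force on a finger pad.
Only numpy, scipy, OpenCV 4.12 (cv2) and the standard library are available. Lean on these libraries where they do the work, as an engineer would, in place of code of your own. Each camera call takes 0.05 s, during which the arm holds its last target. There are 200 camera calls.

## Working session

There is one attempt and no reset: what is moved stays moved. The work goes in short steps, Python scripts to look and compute and a tool call to move; the robot and the scene stay as the last step left them, time stands still between calls to the robot, and variables do not carry over. Pictures are saved under pics/ and viewed, at most 10 in all, crops included, and the job is handed in when it is done.

Besides the shell and the picture viewer there is one more tool, called by a JSON object that holds its "method" and its "body", one argument or row to a line. move_arm: Moves the arm, as the interface text tells. Its arguments: {"type":"object","properties":{"deltas":{"type":"array","items":{"type":"number"}},"squeeze":{"type":"number"}},"required":["deltas"]}

```bash
ls; mkdir -p pics
cat > h.py <<'E'
import numpy as np, cv2
from plant import robot
from scipy.spatial.transform import Rotation as Ro
def cloud(name):
    s=robot.read_state(); im,d=robot.read_camera(name); m=robot.camera_model(name); K=np.array(m['K'])
    v,u=np.mgrid[:384,:512]
    P=np.stack([(u-K[0,2])/K[0,0]*d,(v-K[1,2])/K[1,1]*d,d],-1)
    if 'R' in m: W=(P-np.array(m['t']))@np.array(m['R'])
    else:
        T=np.array(m['tool_from_camera']); W=P@T[:3,:3].T+T[:3,3]
        W=W@Ro.from_rotvec(s['orientation']).as_matrix().T+s['tool_pos']
    W[d==0]=np.nan
    return im,d,W
def save(im,f,sc=1.5): cv2.imwrite('pics/'+f,cv2.resize(im,None,fx=sc,fy=sc)[:,:,::-1])
E
python3 - <<'E'
from h import *
s=robot.read_state(); print(s)
ims=[]
for c in ['side','top']:
    im,d,W=cloud(c); save(im,c+'.png'); np.savez(c+'.npz',im=im,W=W)
    for l in ['roller_mid','cam_lever','lever_grip','rest_seat','jar','brown_bottle','orange_can','carton_blue']:
        r=robot.recognise(c,l)[:2]
        for x in r:
            u,v=map(int,x['uv']); print(c,l,u,v,round(x['confidence'],2),W[min(v,383),min(u,511)].round(3))
E
```

```text
pics
{'t': 0.0, 'q': array([-1.40443531e+00,  1.31124289e-01,  1.48927922e+00, -3.22399927e-05,
        1.52300241e+00, -8.54232241e-02]), 'dq': array([-1.44581432e-03, -7.51917891e-04,  8.90458338e-04,  1.23594095e-03,
        1.53954984e-05,  6.08969239e-04]), 'joint_torque': array([ 1.81473933e-03, -5.59852266e+01, -4.91755021e+01,  7.72338314e-02,
        3.57382803e-02, -1.52627445e-04]), 'tool_pos': array([ 0.14938452, -0.58053726,  0.2286095 ]), 'orientation': array([-3.11493378e+00, -3.94233008e-01,  1.65680244e-04]), 'force': array([-0.28865933, -0.22227376, -0.27041525]), 'wrist_torque': array([-0.00688573, -0.03541747, -0.0217581 ]), 'gripper_force': 0.0, 'opening': 0.09305411267568867}
side roller_mid 255 187 0.52 [0.523 0.186 0.178]
side cam_lever 249 175 0.72 [0.507 0.172 0.208]
side rest_seat 181 208 0.8 [ 0.49  -0.029  0.011]
side jar 356 171 0.57 [0.452 0.46  0.131]
side brown_bottle 360 197 0.59 [0.53  0.46  0.128]
side brown_bottle 254 187 0.49 [0.523 0.183 0.178]
side orange_can 216 245 0.59 [0.65  0.086 0.112]
side orange_can 251 188 0.19 [0.524 0.176 0.174]
side carton_blue 361 236 0.75 [0.617 0.462 0.073]
side carton_blue 215 244 0.64 [0.647 0.083 0.112]
top roller_mid 234 189 0.81 [0.515 0.263 0.193]
top cam_lever 272 198 0.59 [0.495 0.176 0.227]
top lever_grip 270 192 0.65 [0.512 0.18  0.175]
top rest_seat 350 204 0.8 [ 0.499 -0.038  0.01 ]
top rest_seat 159 159 0.58 [0.597 0.465 0.077]
top jar 147 228 0.97 [0.421 0.471 0.139]
top brown_bottle 154 186 0.7 [0.522 0.459 0.138]
top orange_can 305 151 0.97 [0.622 0.095 0.108]
top carton_blue 159 158 0.84 [0.6   0.466 0.075]
top carton_blue 351 207 0.59 [ 0.492 -0.041  0.005]
```

View pics/side.png

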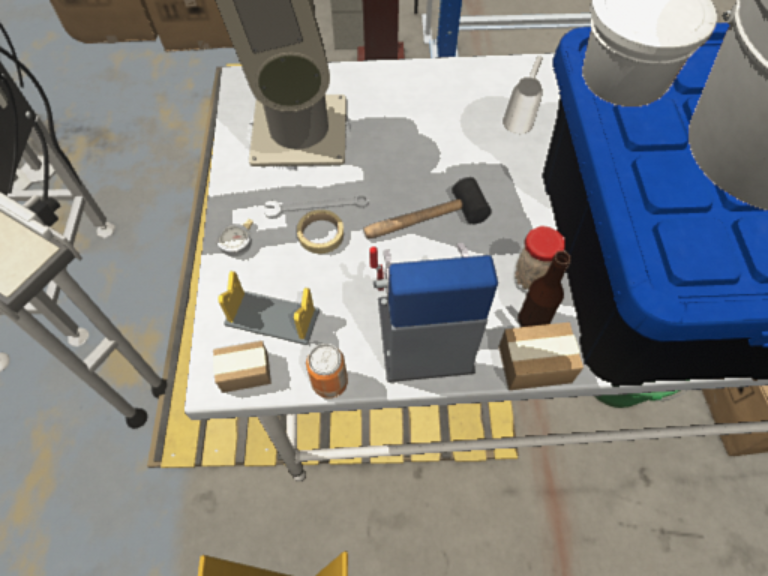

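View pics/top.png

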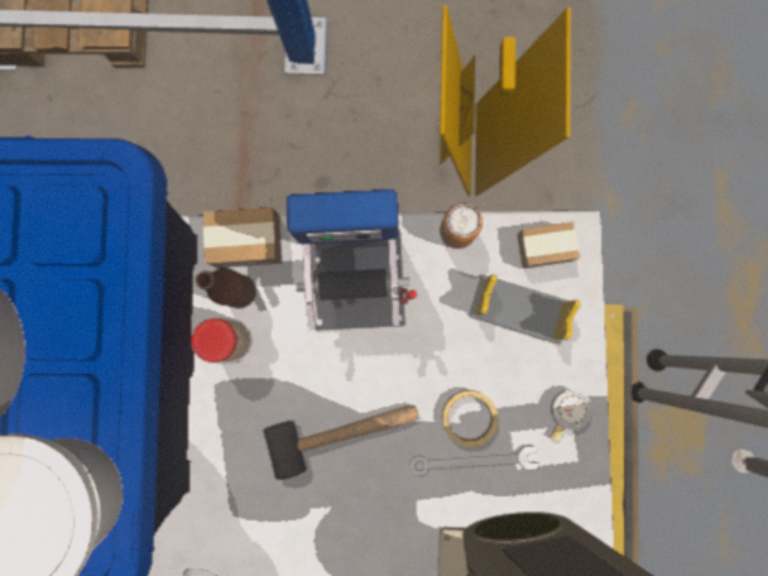

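Both pictures show the same layout. In the top view (zoomed picture) the roller is at (352,285), the red lever is upright at (410,295), the blue head is at (343,215), and the yellow rest plates, yawed, are at (487,295) and (569,318). The orange can is behind the rest at (462,225). Next I fit the geometry.

Run:
```python
from h import *
z=np.load('top.npz'); im=z['im'].astype(int); W=z['W']
R,G,B=im[...,0],im[...,1],im[...,2]
X,Y,Z=W[...,0],W[...,1],W[...,2]
def rep(n,m):
    p=W[m]; 
    if len(p)<4: print(n,len(p));return
    r=cv2.minAreaRect(p[:,:2].astype(np.float32)*1000)
    print(n,len(p),'min',np.nanpercentile(p,2,axis=0).round(3),'max',np.nanpercentile(p,98,axis=0).round(3),'med',np.nanmedian(p,axis=0).round(4),'rect',np.round(r[0],1),np.round(r[1],1),round(r[2],1))
box=(X>.38)&(X<.75)&(Y>.14)&(Y<.40)
rep('headtop',box&(Z>.30))
rep('roller',box&(Z>.155)&(Z<.2)&(R<70)&(X<.56)&(Y>.2)&(Y<.33))
rep('cheeksL',box&(Z>.19)&(Z<.21)&(Y>.32)&(R>90))
rep('cheeksR',box&(Z>.19)&(Z<.21)&(Y<.23)&(R>90))
red=(R>120)&(G<70)&(B<70)&box
rep('red',red); print(W[red].round(3)[::6].tolist())
rest=(X>.35)&(X<.62)&(Y>-.2)&(Y<.1)
yel=rest&(R>140)&(G>110)&(B<90)&(Z>.03)
rep('yelL',yel&(Y>-.04));rep('yelR',yel&(Y<-.04))
rep('yeltop',yel&(Z>.09))
rep('base',rest&(Z>.004)&(Z<.02)&(abs(R-G)<25)&(R<160)&(X>.42))
u=slice(120,225)
print('cheek pts'); 
for v in range(160,222,4):
    print(v,[tuple((W[v,c]*1000).round().astype(int)) for c in (203,206,209,234,262,265,268)])
s=np.load('side.npz'); im=s['im'].astype(int); W=s['W'];R,G,B=im[...,0],im[...,1],im[...,2];X,Y,Z=W[...,0],W[...,1],W[...,2]
box=(X>.38)&(X<.75)&(Y>.1)&(Y<.40)
rep('side headtop',box&(Z>.31)); rep('side red',box&(R>120)&(G<70)&(B<70))
rest=(X>.35)&(X<.62)&(Y>-.2)&(Y<.1);yel=rest&(R>140)&(G>100)&(B<90)&(Z>.03)
rep('s yelL',yel&(Y>-.04));rep('s yelR',yel&(Y<-.04))
```

```text
headtop 2148 min [0.57  0.199 0.307] max [0.628 0.34  0.333] med [0.5976 0.2684 0.3292] rect [600.2 269.2] [ 58.9 148.5] 2.7
roller 816 min [0.495 0.213 0.174] max [0.538 0.31  0.194] med [0.5152 0.2611 0.1882] rect [516.7 262.4] [ 43.6 102.5] 4.7
cheeksL 226 min [0.47  0.321 0.191] max [0.571 0.336 0.204] med [0.5217 0.3276 0.2003] rect [517.9 328. ] [109.   10.5] 4.3
cheeksR 222 min [0.479 0.179 0.191] max [0.582 0.206 0.205] med [0.5277 0.1983 0.2007] rect [529.6 197.9] [106.4  28.3] 15.4
red 24 min [0.492 0.17  0.177] max [0.503 0.184 0.244] med [0.4963 0.1745 0.2396] rect [496.5 176.6] [ 8.  16.8] 23.9
[[0.503, 0.172, 0.241], [0.498, 0.177, 0.239], [0.496, 0.172, 0.24], [0.495, 0.182, 0.186]]
yelL 112 min [0.483 0.031 0.068] max [0.61  0.074 0.107] med [0.5168 0.0413 0.091 ] rect [549.1  53. ] [130.2  38. ] 19.2
yelR 90 min [ 0.444 -0.106  0.055] max [ 0.571 -0.084  0.102] med [ 0.4752 -0.0967  0.089 ] rect [510.  -81.1] [132.3  57.1] 10.2
yeltop 103 min [ 0.447 -0.106  0.091] max [0.61  0.074 0.107] med [0.4965 0.0329 0.0963] rect [516.8   5.8] [240.3 102.1] 57.0
base 1623 min 
[... 5330 characters left out ...]
), (np.int64(450), np.int64(197), np.int64(0)), (np.int64(450), np.int64(189), np.int64(2)), (np.int64(451), np.int64(181), np.int64(1))]
side headtop 1754 min [0.577 0.197 0.312] max [0.632 0.339 0.332] med [0.609  0.2677 0.3286] rect [602.9 269.1] [ 53.9 149.8] 4.9
side red 23 min [0.5   0.167 0.192] max [0.508 0.18  0.243] med [0.5048 0.1699 0.2375] rect [505.5 174.8] [16.9  8.4] 67.2
s yelL 84 min [0.492 0.029 0.054] max [0.549 0.05  0.1  ] med [0.5179 0.0401 0.0861] rect [518.  39.] [ 9.2 65.1] 74.9
s yelR 64 min [ 0.454 -0.11   0.046] max [ 0.51  -0.09   0.099] med [ 0.4756 -0.0967  0.0869] rect [481.1 -99.7] [ 9.5 59.9] 74.4<stdin>:25: RuntimeWarning: invalid value encountered in cast
```

Fits: seat about (0.516, 0.262, 0.170) with yaw 4.5°. Rest about (0.501, -0.030, 0.085) with yaw -15°. I'll push the lever from behind with closed fingers that lean in from the right.

```bash
cat >> h.py <<'E'
SEAT=np.array([.5165,.2622,.170]); YAW=np.radians(4.5)
def app(p): return SEAT+Ro.from_euler('z',YAW).apply(np.array(p)/1000)
def fr(z,y,yaw=YAW):  # world tool rotation from tool z and y given in a frame turned by yaw
    z=np.array(z,float);y=np.array(y,float);return Ro.from_euler('z',yaw)*Ro.from_matrix(np.stack([np.cross(y,z),y,z],1))
def rows(targets,from_=None):  # targets (tcp, Rotation): shift+turn in the tool frame from the present pose
    s=robot.read_state(); p0,R0=(s['tool_pos'],Ro.from_rotvec(s['orientation'])) if from_ is None else from_
    print('now',p0.round(4),'q',s['q'].round(2),'F',s['force'].round(1),'t',round(s['t'],2),'open',round(s['opening'],4))
    for p,R in targets:
        d=R0.inv().apply(p-p0); r=(R0.inv()*R).as_rotvec()
        print(d.round(3).tolist(),r.round(3).tolist(),'mm',round(np.linalg.norm(d)*1e3),'deg',round(np.degrees(np.linalg.norm(r)),1))
b=np.radians(30); RL=fr([0,np.sin(b),-np.cos(b)],[1,0,0])
def lev(th,r=78,y=-84,gap=0):
    n=np.array([np.cos(th),0,np.sin(th)]); P=np.array([-20-r*np.sin(th),y,-34+r*np.cos(th)])
    return app(P+n*(7+17.5*abs(np.cos(th))+gap))-.011*RL.apply([0,0,1]),RL
E
python3 - <<'E'
from h import *
s=robot.read_state(); R0=Ro.from_rotvec(s['orientation']); p=s['tool_pos']
hi=lev(0,gap=9,y=-82)
rows([(p+[0,0,.15],R0),(hi[0]+[0,0,.09],RL),hi])
E
```

```text
now [ 0.1495 -0.5811  0.2297] q [-1.4   0.13  1.49  0.    1.52 -0.09] F [ 0.3  0.5 -0.2] t 0.9 open 0.0928
[0.0, 0.0, -0.15] [0.0, 0.0, 0.0] mm 150 deg 0.0
[0.564, -0.637, -0.084] [0.365, 0.435, -1.363] mm 855 deg 84.6
[0.564, -0.637, 0.006] [0.365, 0.435, -1.363] mm 850 deg 84.6
```

{"method": "move_arm", "body": {
  "deltas": [0, 0, -0.06, 0, 0, 0, 0, 0, 0, -0.12, 0, 0, 0, 0, 0.13, -0.15, -0.15, 0, 0, -0.18, 0, 0.17, -0.2, -0.15, 0, 0, -0.36, 0, 0.21, -0.25, -0.15, 0.05, 0.05, -0.54, 0, 0.25, -0.3, -0.15, 0.1, 0.1, -0.7, 0, 0.29, -0.35, -0.15, 0.15, 0.16, -0.85, 0, 0.33, -0.4, -0.15, 0.2, 0.22, -1.0, 0, 0.37, -0.45, -0.15, 0.25, 0.3, -1.1, 0, 0.42, -0.5, -0.15, 0.3, 0.36, -1.2, 0, 0.47, -0.55, -0.14, 0.34, 0.4, -1.3, 0, 0.52, -0.6, -0.12, 0.365, 0.435, -1.363, 0],
  "squeeze": 30
}}

```text
t: 2.4
tool_pos: [0.4226, -0.0189, 0.3689]
orientation: [-1.841, -1.995, -0.496]
force: [0.4, -0.5, -0.0]
opening: 0.0006
gripper_force: 0.0
```

Run:
```python
from h import *
hi=lev(0,gap=9,y=-82)
rows([(hi[0]+[0,0,.09],RL),hi])
```

```text
now [ 0.4226 -0.0189  0.3689] q [-0.54 -0.21  1.66  0.46  1.98 -0.5 ] F [ 0.4 -0.5 -0. ] t 2.4 open 0.0006
[0.132, 0.129, 0.141] [0.001, -0.001, 0.002] mm 233 deg 0.1
[0.087, 0.129, 0.219] [0.001, -0.001, 0.002] mm 269 deg 0.1
```

{"method": "move_arm", "body": {
  "deltas": [0.04, 0.04, 0.04, 0, 0, 0, 0, 0.08, 0.08, 0.08, 0, 0, 0, 0, 0.12, 0.12, 0.12, 0, 0, 0, 0, 0.132, 0.129, 0.141, 0, 0, 0, 0, 0.132, 0.129, 0.141, 0, 0, 0, 0, 0.132, 0.129, 0.141, 0, 0, 0, 0]
}}

```text
t: 3.15
tool_pos: [0.5357, 0.1736, 0.3128]
orientation: [-1.843, -1.994, -0.494]
force: [0.2, -0.5, 0.5]
opening: 0.0004
gripper_force: 0.0
```

Run:
```python
from h import *
hi=lev(0,gap=9,y=-82)
rows([(hi[0]+[0,0,.09],RL),hi])
im,d,W=cloud('side'); save(im[90:260,150:350],'s2.png',3)
```

```text
now [0.5357 0.1736 0.3128] q [-0.11 -0.02  1.58  0.52  1.67 -0.16] F [ 0.2 -0.5  0.5] t 3.15 open 0.0004
[0.002, 0.001, 0.001] [-0.0, 0.0, 0.0] mm 3 deg 0.0
[-0.043, 0.001, 0.078] [-0.0, 0.0, 0.0] mm 89 deg 0.0
```

View pics/s2.png

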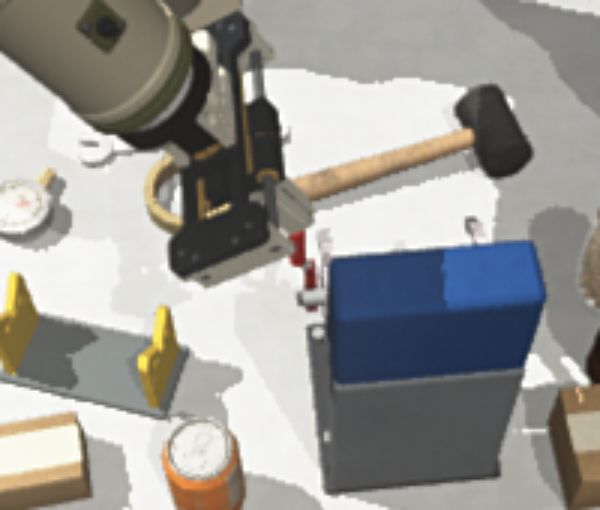

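The closed gripper is above and behind the red lever, which shows at (305,265) in the crop, and it clears the blue head. Descending now.

{"method": "move_arm", "body": {
  "deltas": [-0.015, 0.001, 0.03, 0, 0, 0, 0, -0.03, 0.001, 0.055, 0, 0, 0, 0, -0.043, 0.001, 0.078, 0, 0, 0, 0, -0.043, 0.001, 0.078, 0, 0, 0, 0]
}}

```text
t: 3.7
tool_pos: [0.5358, 0.1744, 0.2221]
orientation: [-1.845, -1.99, -0.491]
force: [0.3, 0.2, -0.3]
opening: 0.0001
gripper_force: 0.0
```

Run:
```python
from h import *
rows([lev(t,r=78+4*t/2.2) for t in np.arange(0,2.25,.2)])
im,d,W=cloud('wrist'); save(im,'w1.png',1.2)
```

```text
now [0.5358 0.1744 0.2221] q [-0.11  0.03  1.7   0.51  1.53 -0.24] F [ 0.3  0.2 -0.3] t 3.7 open 0.0001
[0.0, -0.008, -0.001] [-0.002, -0.0, -0.003] mm 8 deg 0.2
[0.002, -0.024, -0.004] [-0.002, -0.0, -0.003] mm 25 deg 0.2
[0.002, -0.042, -0.004] [-0.002, -0.0, -0.003] mm 42 deg 0.2
[-0.0, -0.059, -0.001] [-0.002, -0.0, -0.003] mm 59 deg 0.2
[-0.004, -0.076, 0.006] [-0.002, -0.0, -0.003] mm 76 deg 0.2
[-0.011, -0.091, 0.017] [-0.002, -0.0, -0.003] mm 93 deg 0.2
[-0.018, -0.102, 0.03] [-0.002, -0.0, -0.003] mm 108 deg 0.2
[-0.027, -0.11, 0.046] [-0.002, -0.0, -0.003] mm 122 deg 0.2
[-0.037, -0.113, 0.062] [-0.002, -0.0, -0.003] mm 134 deg 0.2
[-0.043, -0.114, 0.073] [-0.002, -0.0, -0.003] mm 142 deg 0.2
[-0.05, -0.112, 0.084] [-0.002, -0.0, -0.003] mm 149 deg 0.2
[-0.056, -0.108, 0.096] [-0.002, -0.0, -0.003] mm 155 deg 0.2
```

View pics/w1.png

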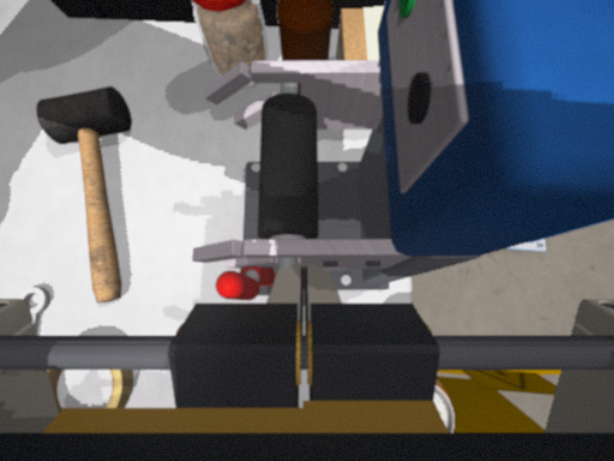

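The wrist view shows the red lever end at (240,283), left of and in front of the closed fingertips at (303,280). The roller runs from (290,100) to (290,240). Starting to push.

{"method": "move_arm", "body": {
  "deltas": [0, -0.008, -0.001, 0, 0, 0, 0, 0.001, -0.016, -0.003, 0, 0, 0, 0, 0.002, -0.024, -0.004, 0, 0, 0, 0, 0.002, -0.033, -0.004, 0, 0, 0, 0, 0.002, -0.042, -0.004, 0, 0, 0, 0, 0.001, -0.05, -0.003, 0, 0, 0, 0, 0, -0.059, -0.001, 0, 0, 0, 0, -0.002, -0.068, 0.002, 0, 0, 0, 0, -0.004, -0.076, 0.006, 0, 0, 0, 0, -0.007, -0.084, 0.011, 0, 0, 0, 0, -0.011, -0.091, 0.017, 0, 0, 0, 0]
}}

```text
t: 5.12
tool_pos: [0.4462, 0.1675, 0.2039]
orientation: [-1.843, -1.994, -0.496]
force: [4.8, 0.1, 2.1]
opening: 0.0005
gripper_force: 2.1
```

Run:
```python
from h import *
rows([lev(t,r=78+4*t/2.2) for t in (1.,1.1,1.2,1.3,1.4,1.5,1.6,1.7,1.8,1.9,2.,2.1,2.2,2.25)])
im,d,W=cloud('wrist'); save(im,'w2.png',1.2)
```

```text
now [0.4462 0.1675 0.2039] q [-0.14 -0.21  1.96  0.51  1.53 -0.28] F [4.8 0.1 2.1] t 5.12 open 0.0005
[-0.001, -0.001, 0.001] [0.002, -0.0, 0.001] mm 2 deg 0.1
[-0.005, -0.007, 0.007] [0.002, -0.0, 0.001] mm 11 deg 0.1
[-0.009, -0.012, 0.014] [0.002, -0.0, 0.001] mm 21 deg 0.1
[-0.013, -0.017, 0.022] [0.002, -0.0, 0.001] mm 31 deg 0.1
[-0.018, -0.02, 0.03] [0.002, -0.0, 0.001] mm 40 deg 0.1
[-0.023, -0.023, 0.038] [0.002, -0.0, 0.001] mm 50 deg 0.1
[-0.027, -0.024, 0.046] [0.002, -0.0, 0.001] mm 58 deg 0.1
[-0.03, -0.024, 0.051] [0.002, -0.0, 0.001] mm 64 deg 0.1
[-0.034, -0.024, 0.057] [0.002, -0.0, 0.001] mm 70 deg 0.1
[-0.037, -0.024, 0.063] [0.002, -0.0, 0.001] mm 77 deg 0.1
[-0.04, -0.023, 0.068] [0.002, -0.0, 0.001] mm 83 deg 0.1
[-0.044, -0.021, 0.074] [0.002, -0.0, 0.001] mm 89 deg 0.1
[-0.047, -0.019, 0.08] [0.002, -0.0, 0.001] mm 95 deg 0.1
[-0.049, -0.018, 0.083] [0.002, -0.0, 0.001] mm 98 deg 0.1
```

View pics/w2.png

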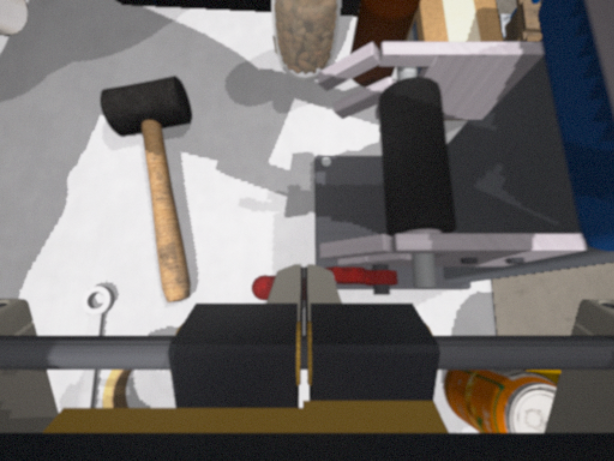

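The fingertips lie on the half-swung lever: the red shaft runs from (262,287) to (370,275), with the tips on it at (303,275). Force is about 5 N. Continuing.

{"method": "move_arm", "body": {
  "deltas": [-0.005, -0.007, 0.007, 0, 0, 0, 0, -0.009, -0.012, 0.014, 0, 0, 0, 0, -0.013, -0.017, 0.022, 0, 0, 0, 0, -0.018, -0.02, 0.03, 0, 0, 0, 0, -0.023, -0.023, 0.038, 0, 0, 0, 0, -0.027, -0.024, 0.046, 0, 0, 0, 0, -0.031, -0.024, 0.053, 0, 0, 0, 0, -0.035, -0.024, 0.06, 0, 0, 0, 0, -0.038, -0.023, 0.066, 0, 0, 0, 0, -0.041, -0.022, 0.07, 0, 0, 0, 0, -0.044, -0.021, 0.075, 0, 0, 0, 0, -0.047, -0.019, 0.08, 0, 0, 0, 0]
}}

```text
t: 6.68
tool_pos: [0.4268, 0.1654, 0.1101]
orientation: [-1.842, -1.993, -0.493]
force: [0.9, -2.5, 5.3]
opening: 0.0002
gripper_force: 2.4
```

Run:
```python
from h import *
rows([lev(2.2,r=82),lev(2.25,r=82,gap=-2),lev(2.25,r=82,gap=-6)])
im,d,W=cloud('side'); np.savez('s3.npz',im=im,W=W); R,G,B=[im[...,i].astype(int) for i in range(3)]
m=(R>110)&(G<60)&(B<60)&(W[...,1]<.22)&(W[...,1]>.1)&(W[...,0]<.52)
p=(W[m]-SEAT)@Ro.from_euler('z',YAW).as_matrix()*1000
print(len(p)); print(p.round(0)[::4].tolist())
x,z=-(p[:,0]+20),p[:,2]+34
print('theta',np.round(np.arctan2(x,z-5),2)[::4])
```

```text
now [0.4268 0.1654 0.1101] q [-0.16 -0.15  2.09  0.52  1.37 -0.38] F [ 0.9 -2.5  5.3] t 6.67 open 0.0002
[0.001, 0.001, -0.001] [-0.001, -0.001, -0.0] mm 1 deg 0.1
[-0.002, 0.003, 0.003] [-0.001, -0.001, -0.0] mm 5 deg 0.1
[-0.003, 0.006, 0.006] [-0.001, -0.001, -0.0] mm 9 deg 0.1
6
[[-73.0, -92.0, -60.0], [-66.0, -92.0, -58.0]]
theta [2.1  2.14]
```

{"method": "move_arm", "body": {
  "deltas": [-0.001, 0.001, 0.002, 0, 0, 0, 0, -0.002, 0.002, 0.003, 0, 0, 0, 0, -0.002, 0.002, 0.003, 0, 0, 0, 0]
}}

```text
t: 7.1
tool_pos: [0.4284, 0.1654, 0.1064]
orientation: [-1.842, -1.992, -0.492]
force: [-2.7, -0.7, 2.3]
opening: 0.0002
gripper_force: 1.6
```

{"method": "move_arm", "body": {
  "deltas": [-0.001, 0, 0.002, 0, 0, 0, 0, -0.002, 0, 0.003, 0, 0, 0, 0, -0.002, 0, 0.003, 0, 0, 0, 0]
}}

```text
t: 7.48
tool_pos: [0.4293, 0.1655, 0.1046]
orientation: [-1.841, -1.993, -0.495]
force: [-7.9, -1.6, 15.5]
opening: 0.0005
gripper_force: 7.7
```

The lever is on its stop, with 15 N normal to it. Retreating up and planning the roller grasp.

{"method": "move_arm", "body": {
  "deltas": [0.01, -0.002, -0.02, 0, 0, 0, 0, 0.03, -0.01, -0.05, 0, 0, 0, 0.5, 0.06, -0.02, -0.1, 0, 0, 0, 0.75, 0.1, -0.03, -0.17, 0, 0, 0, 0.75, 0.1, -0.03, -0.17, 0, 0, 0, 0.75]
}}

```text
t: 8.1
tool_pos: [0.4005, 0.1641, 0.3048]
orientation: [-1.844, -1.998, -0.501]
force: [-0.5, 0.2, 0.2]
opening: 0.0356
gripper_force: 0.0
```

```bash
cat >> h.py <<'E'
a=np.radians(35); T=np.array([np.sin(a),0,-np.cos(a)]); RR=fr(T,[np.cos(a),0,np.sin(a)])
def grp(p,back=0): return app(np.array(p)+(8-back)*T),RR
E
python3 - <<'E'
from h import *
rows([grp([0,0,0],130),grp([0,0,0],90),grp([0,0,0])])
im,d,W=cloud('top'); np.savez('t3.npz',im=im,W=W); R,G,B=[im[...,i].astype(int) for i in range(3)]
m=(R>110)&(G<60)&(B<60)&(W[...,1]<.22)&(W[...,1]>.1)&(W[...,0]<.52)
p=(W[m]-SEAT)@Ro.from_euler('z',YAW).as_matrix()*1000
print(len(p)); print(p.round(0)[::3].tolist())
E
```

```text
now [0.4005 0.1641 0.3048] q [-0.17 -0.41  1.93  0.51  1.73 -0.19] F [-0.5  0.2  0.2] t 8.1 open 0.0356
[0.059, 0.053, 0.075] [-0.59, -0.506, -0.158] mm 109 deg 45.4
[0.043, 0.076, 0.103] [-0.59, -0.506, -0.158] mm 135 deg 45.4
[0.006, 0.127, 0.168] [-0.59, -0.506, -0.158] mm 210 deg 45.4
6
[[-13.0, -77.0, -26.0], [-72.0, -89.0, -62.0]]
```

{"method": "move_arm", "body": {
  "deltas": [0.012, 0.011, 0.015, -0.118, -0.101, -0.032, 0.75, 0.024, 0.021, 0.03, -0.236, -0.202, -0.063, 0.75, 0.036, 0.032, 0.045, -0.354, -0.304, -0.095, 0.75, 0.048, 0.042, 0.06, -0.472, -0.405, -0.126, 0.75, 0.059, 0.053, 0.075, -0.59, -0.506, -0.158, 0.75, 0.059, 0.053, 0.075, -0.59, -0.506, -0.158, 0.75, 0.059, 0.053, 0.075, -0.59, -0.506, -0.158, 0.75]
}}

```text
t: 9.02
tool_pos: [0.4442, 0.2569, 0.2632]
orientation: [1.81, 1.963, 0.608]
force: [0.3, -0.1, 0.6]
opening: 0.0698
gripper_force: 0.0
```

Run:
```python
from h import *
rows([grp([0,0,0],60),grp([0,0,0])])
im,d,W=cloud('wrist'); save(im,'w3.png',1.2)
m=(im.max(-1)<60)&(W[...,2]>.15)&(W[...,2]<.2)
p=(W-SEAT)@Ro.from_euler('z',YAW).as_matrix()*1000
q=p[(im.max(-1)<70)&(abs(p[...,0])<25)&(abs(p[...,1])<57)&(p[...,2]>0)&(p[...,2]<30)]
print(len(q)); r=cv2.minAreaRect(q[:,:2].astype(np.float32)); print(r, np.percentile(q,[2,50,98],axis=0).round(1))
# fit cylinder axis position in xz (radius 22)
from scipy.optimize import least_squares
f=least_squares(lambda v: np.hypot(q[:,0]-v[0]-v[2]*q[:,1],q[:,2]-v[1])-22,[0,0,0],loss='soft_l1'); print(f.x)
```

```text
now [0.4442 0.2569 0.2632] q [ 0.64 -0.64  2.19 -0.34  1.09  0.64] F [ 0.3 -0.1  0.6] t 9.03 open 0.0698
[-0.0, 0.007, 0.066] [-0.011, -0.002, 0.002] mm 66 deg 0.6
[-0.001, 0.007, 0.126] [-0.011, -0.002, 0.002] mm 126 deg 0.6
3734
((-3.699024200439453, -1.8216781616210938), (42.99913787841797, 113.55926513671875), 4.122836589813232) [[-21.8 -47.    1.2]
 [-11.1   6.5  16.7]
 [ 13.   52.3  21.1]]
[ 6.62416368e-02 -1.48187256e+00 -9.76788945e-04]
```

View pics/w3.png

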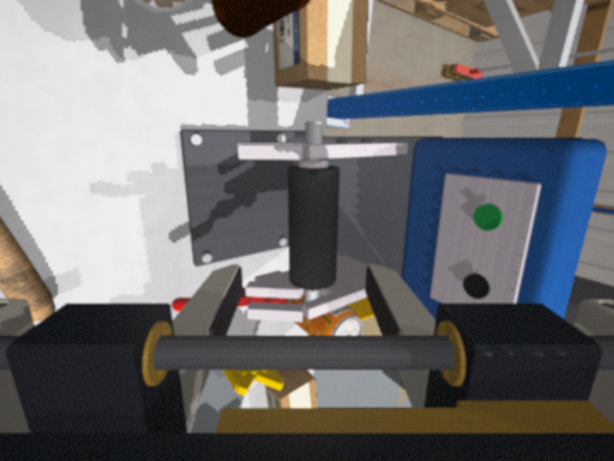

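The roller body at (313,225) sits centred between the open fingers, and the open lever shows at (215,303). The cylinder fit agrees with the seat to about 1.5 mm. Going in and closing.

{"method": "move_arm", "body": {
  "deltas": [0, 0.004, 0.03, -0.01, 0, 0, 0.75, 0, 0.007, 0.06, -0.011, -0.002, 0.002, 0.75, 0, 0.007, 0.09, -0.011, -0.002, 0.002, 0.75, 0, 0.007, 0.11, -0.011, -0.002, 0.002, 0.75, -0.001, 0.007, 0.127, -0.011, -0.002, 0.002, 0.75, -0.001, 0.007, 0.127, -0.011, -0.002, 0.002, 0.75]
}}

```text
t: 9.82
tool_pos: [0.524, 0.2585, 0.1633]
orientation: [1.813, 1.944, 0.615]
force: [0.4, -0.8, 0.5]
opening: 0.0697
gripper_force: 0.0
```

Run:
```python
from h import *
rows([grp([0,0,-1])])
```

```text
now [0.524  0.2585 0.1633] q [ 0.53 -0.34  2.18 -0.37  0.78  0.65] F [ 0.4 -0.8  0.5] t 9.82 open 0.0697
[0.004, -0.003, -0.001] [0.001, 0.005, -0.007] mm 5 deg 0.5
```

{"method": "move_arm", "body": {
  "deltas": [0.004, -0.003, -0.001, 0, 0.005, -0.007, 0.75, 0.004, -0.003, -0.001, 0, 0.005, -0.007, 0.75, 0.004, -0.003, -0.001, 0, 0.005, -0.007, 0.6, 0.004, -0.003, -0.001, 0, 0.005, -0.007, 0.5, 0.004, -0.003, -0.001, 0, 0.005, -0.007, 0.42, 0.004, -0.003, -0.001, 0, 0.005, -0.007, 0.35, 0.004, -0.003, -0.001, 0, 0.005, -0.007, 0.35, 0.004, -0.003, -0.001, 0, 0.005, -0.007, 0.35],
  "squeeze": 35
}}

```text
t: 10.82
tool_pos: [0.5203, 0.2661, 0.1648]
orientation: [1.798, 1.956, 0.625]
force: [3.8, 0.5, 4.1]
opening: 0.0434
gripper_force: 35.0
```

Run:
```python
from h import *
g=robot.read_state(); print(g['gripper_force'],g['force'])
p=g['tool_pos'];R0=Ro.from_rotvec(g['orientation'])
rel=(p-SEAT)@Ro.from_euler('z',YAW).as_matrix()*1000-8*T; print('grasp rel',rel.round(1))
A=Ro.from_euler('z',YAW)
rows([(p+A.apply(np.array(v)/1000),RR) for v in ([0,0,3],[0,0,7],[-11,0,7],[-22,0,7],[-22-26,0,7-22],[-87,0,-48],[-130,0,-48],[-130,0,20])])
```

```text
34.99842345714569 [3.83566816 0.51155513 4.13070444]
grasp rel [-0.5  3.6  1.4]
now [0.5203 0.2661 0.1648] q [ 0.55 -0.35  2.18 -0.37  0.78  0.66] F [3.8 0.5 4.1] t 10.82 open 0.0434
[0.0, 0.002, -0.002] [0.006, -0.005, 0.004] mm 3 deg 0.5
[0.0, 0.004, -0.006] [0.006, -0.005, 0.004] mm 7 deg 0.5
[0.0, -0.005, -0.012] [0.006, -0.005, 0.004] mm 13 deg 0.5
[0.0, -0.014, -0.018] [0.006, -0.005, 0.004] mm 23 deg 0.5
[0.0, -0.048, -0.016] [0.006, -0.005, 0.004] mm 50 deg 0.5
[0.0, -0.099, -0.011] [0.006, -0.005, 0.004] mm 99 deg 0.5
[0.001, -0.134, -0.036] [0.006, -0.005, 0.004] mm 139 deg 0.5
[0.001, -0.094, -0.092] [0.006, -0.005, 0.004] mm 132 deg 0.5
```

{"method": "move_arm", "body": {
  "deltas": [0, 0.002, -0.002, 0, 0, 0, 0.35, 0, 0.004, -0.006, 0, 0, 0, 0.35, 0, 0.004, -0.006, 0, 0, 0, 0.35]
}}

```text
t: 11.2
tool_pos: [0.5184, 0.2651, 0.1695]
orientation: [1.8, 1.958, 0.619]
force: [0.6, 0.1, -5.7]
opening: 0.0435
gripper_force: 35.0
```

Run:
```python
from h import *
g=robot.read_state()
rel=(g['tool_pos']-SEAT)@Ro.from_euler('z',YAW).as_matrix()*1000-8*T; print('grasp rel',rel.round(1),g['force'].round(1),g['wrist_torque'].round(2),g['orientation'].round(3),RR.as_rotvec())
im,d,W=cloud('wrist'); save(im,'w4.png',1.2)
```

```text
grasp rel [-2.5  2.8  6. ] [ 0.6  0.1 -5.7] [-0.09  0.65 -0.03] [1.8   1.958 0.619] [1.80567517 1.9533684  0.61589469]
```

View pics/w4.png

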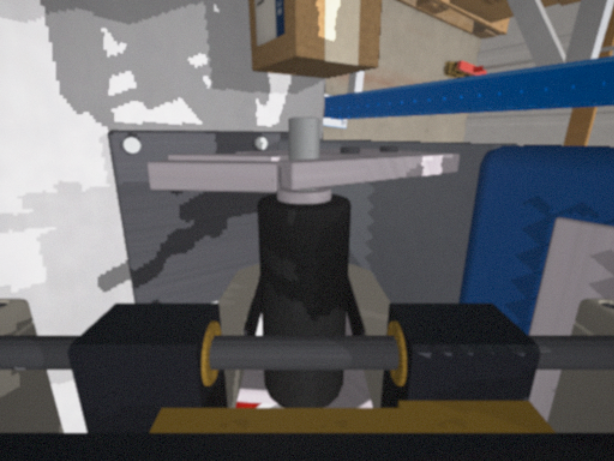

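The roller is off the floor of the seat: force z went from +4 to -5.7 N, and the axle at (305,140) is still level in the slot. It needs about 3 mm more lift, then I move level over the lip.

{"method": "move_arm", "body": {
  "deltas": [0, 0.0016, -0.0023, 0, 0, 0, 0.35, 0, 0.0016, -0.0023, 0, 0, 0, 0.35, 0, -0.002, -0.005, 0, 0, 0, 0.35, 0, -0.0066, -0.008, 0, 0, 0, 0.35, 0, -0.0107, -0.0109, 0, 0, 0, 0.35, 0, -0.0148, -0.0138, 0, 0, 0, 0.35, 0, -0.0148, -0.0138, 0, 0, 0, 0.35]
}}

```text
t: 12.12
tool_pos: [0.4991, 0.2641, 0.1737]
orientation: [1.798, 1.957, 0.623]
force: [0.0, -0.2, -5.0]
opening: 0.0435
gripper_force: 35.0
```

Run:
```python
from h import *
g=robot.read_state()
rel=(g['tool_pos']-SEAT)@Ro.from_euler('z',YAW).as_matrix()*1000-8*T; print('grasp rel',rel.round(1),g['force'].round(1),g['wrist_torque'].round(2),g['orientation'].round(3))
```

```text
grasp rel [-21.8   3.2  10.2] [ 0.  -0.2 -5. ] [-0.11  0.72 -0.  ] [1.798 1.957 0.623]
```

{"method": "move_arm", "body": {
  "deltas": [0, -0.0016, 0.0011, 0, 0, 0, 0.35, 0, -0.012, 0.002, 0, 0, 0, 0.35, 0, -0.023, 0.003, 0, 0, 0, 0.35, 0, -0.0335, 0.004, 0, 0, 0, 0.35, 0, -0.044, 0.005, 0, 0, 0, 0.35, 0, -0.0547, 0.006, 0, 0, 0, 0.35, 0, -0.0652, 0.0069, 0, 0, 0, 0.35, 0, -0.0758, 0.0079, 0, 0, 0, 0.35, 0, -0.0864, 0.0088, 0, 0, 0, 0.35, 0, -0.0864, 0.0088, 0, 0, 0, 0.35]
}}

```text
t: 13.38
tool_pos: [0.4332, 0.2582, 0.1155]
orientation: [1.798, 1.958, 0.621]
force: [-0.4, -1.3, -5.3]
opening: 0.0433
gripper_force: 35.0
```

Run:
```python
from h import *
g=robot.read_state()
rel=(g['tool_pos']-SEAT)@Ro.from_euler('z',YAW).as_matrix()*1000-8*T; print('grasp rel',rel.round(1),g['force'].round(1),g['wrist_torque'].round(2),g['q'].round(2))
p=g['tool_pos']; A=Ro.from_euler('z',YAW)
Y2=np.radians(-15.2); RP=fr(T,[np.cos(a),0,np.sin(a)],Y2); C=np.array([.501,-.030,.085]); tw=Ro.from_euler('z',Y2).apply(8*T)/1000
up=p+A.apply([-.05,0,.0]); up2=p+A.apply([-.055,0,.14])
rows([(up,RR),(up2,RR),(C+tw+[0,0,.13],RP),(C+tw+[0,0,.07],RP)])
```

```text
grasp rel [-87.9   2.6 -47.9] [-0.4 -1.3 -5.3] [-0.09  0.74 -0.02] [ 0.67 -0.53  2.4  -0.46  0.8   0.83]
now [0.4332 0.2582 0.1155] q [ 0.67 -0.53  2.4  -0.46  0.8   0.83] F [-0.4 -1.3 -5.3] t 13.38 open 0.0433
[0.0, -0.041, -0.029] [0.003, -0.004, 0.005] mm 50 deg 0.4
[0.0, 0.036, -0.146] [0.003, -0.004, 0.005] mm 150 deg 0.4
[-0.295, 0.092, -0.049] [0.003, -0.201, 0.286] mm 312 deg 20.1
[-0.295, 0.058, 0.0] [0.003, -0.201, 0.286] mm 300 deg 20.1
```

The axle is out of the slots. Carrying it towards the robot, then up.

{"method": "move_arm", "body": {
  "deltas": [0, -0.0164, -0.0115, 0, 0, 0, 0.35, 0, -0.031, -0.022, 0, 0, 0, 0.35, 0, -0.0215, -0.039, 0, 0, 0, 0.35, 0, -0.01, -0.056, 0, 0, 0, 0.35, 0, 0.016, -0.0926, 0, 0, 0, 0.35, 0, 0.042, -0.129, 0, 0, 0, 0.35, 0, 0.065, -0.162, 0, 0, 0, 0.35, 0, 0.065, -0.162, 0, 0, 0, 0.35]
}}

```text
t: 14.38
tool_pos: [0.3955, 0.2561, 0.2915]
orientation: [1.798, 1.952, 0.633]
force: [0.0, -0.4, -6.2]
opening: 0.0434
gripper_force: 35.0
```

```bash
cat >> h.py <<'E'
Y2=np.radians(-15.2); RP=fr(T,[np.cos(a),0,np.sin(a)],Y2); C=np.array([.501,-.030,.085]); tw=Ro.from_euler('z',Y2).apply(8*T)/1000
E
python3 - <<'E'
from h import *
rows([(C+tw+[0,0,.15],RP)])
im,d,W=cloud('top'); np.savez('t4.npz',im=im,W=W); R,G,B=[im[...,i].astype(int) for i in range(3)]
A2=Ro.from_euler('z',Y2).as_matrix(); im2=cv2.resize(im[90:290,180:420],None,fx=3,fy=3)
save(im2,'t4.png',1)
for f,W,im in (('top',W,im),('side',np.load('s3.npz')['W'],np.load('s3.npz')['im'])):
    q=(W-C)@A2*1000; R,G,B=[im[...,i].astype(int) for i in range(3)]
    y=(R>110)&(G>80)&(B<R*.55)&(abs(q[...,0])<60)&(abs(abs(q[...,1])-72)<14)&(q[...,2]>-60)&(q[...,2]<30)
    for sg in (1,-1):
        p=q[y&(q[...,1]*sg>0)]; print(f,sg,len(p)); o=p[np.argsort(p[:,0])]; print(o.round(0)[::max(1,len(o)//14)].astype(int).tolist())
E
```

```text
now [0.3955 0.2561 0.2915] q [ 0.74 -0.79  2.23 -0.39  1.21  0.7 ] F [ 0.  -0.4 -6.2] t 14.38 open 0.0434
[-0.296, 0.034, 0.1] [0.01, -0.207, 0.282] mm 314 deg 20.0
top 1 128
[[-39, 74, -4], [-35, 75, 11], [-30, 69, 14], [-25, 70, 9], [-20, 75, -15], [-15, 76, -5], [-10, 75, -4], [-5, 69, -14], [-1, 72, -6], [3, 68, -4], [7, 70, 3], [11, 66, 2], [15, 74, 13], [20, 68, 13], [25, 69, 13]]
top -1 132
[[-40, -70, 5], [-35, -68, 6], [-31, -74, 17], [-27, -68, -22], [-22, -67, -5], [-19, -72, 5], [-13, -72, -2], [-8, -70, -9], [-4, -68, -6], [0, -73, -1], [5, -71, 0], [10, -69, 3], [12, -72, 11], [16, -75, 15], [20, -73, 17]]
side 1 208
[[-35, 74, -29], [-27, 67, 10], [-22, 75, -54], [-19, 75, 5], [-13, 75, -55], [-10, 75, -19], [-5, 74, -17], [3, 75, -26], [8, 74, -23], [13, 75, -7], [18, 75, -46], [23, 75, -11], [26, 76, -56], [28, 67, 0], [29, 69, -9]]
side -1 261
[[-36, -71, -19], [-30, -72, 12], [-26, -68, -12], [-21, -70, -28], [-16, -68, -41], [-13, -72, -3], [-9, -75, -8], [-3, -73, -8], [4, -69, -17], [10, -69, -37], [15, -71, -28], [19, -69, -3], [23, -69, -49], [27, -74, -38], [28, -68, -38]]
```

View pics/t4.png

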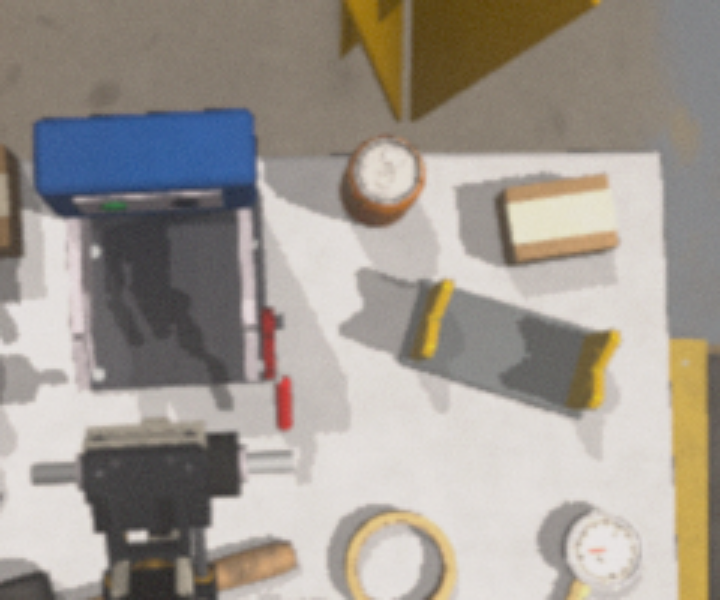

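The crop shows the roller carried out in front of the applicator, with its axle ends at (40,473) and (290,460). The lever is open at (283,400), and the bystanders are untouched. The rest plates are at (435,318) and (598,370). I'll refine the rest centre.

Run:
```python
from h import *
from scipy.optimize import least_squares
A2=Ro.from_euler('z',Y2).as_matrix()
for f in ('top','t4','side','s3'):
    z=np.load(f+'.npz'); W,im=z['W'],z['im']; q=(W-C)@A2*1000; R,G,B=[im[...,i].astype(int) for i in range(3)]
    y=(R>100)&(G>75)&(B<R*.6)&(abs(q[...,0])<60)&(abs(abs(q[...,1])-72)<14)&(q[...,2]>-15)&(q[...,2]<30)
    for sg in (1,-1):
        p=q[y&(q[...,1]*sg>0)&(q[...,2]>-5)]
        # upper envelope per x bin
        env=[(x,round(float(p[abs(p[:,0]-x)<2.5][:,2].max()))) for x in range(-40,41,5) if (abs(p[:,0]-x)<2.5).sum()>0]
        E=np.array([e for e in env if -4<e[1]]); 
        fit=least_squares(lambda v:np.minimum(v[1]+abs(E[:,0]-v[0]),18)-E[:,1],[-3,-10],loss='soft_l1').x
        print(f,sg,'x',np.percentile(p[:,0],[2,98]).round(1),'ymid',np.percentile(p[:,1],[5,95]).mean().round(1),'fit',fit.round(1),env)
```

```text
top 1 x [-38.   24.9] ymid 71.4 fit [-4.7 -6.2] [(-40, 8), (-35, 17), (-30, 22), (-25, 16), (-20, 8), (-15, 4), (0, 0), (5, 3), (10, 9), (15, 12), (20, 15), (25, 14)]
top -1 x [-39.2  24.5] ymid -71.8 fit [-6.7 -5.7] [(-40, 14), (-35, 16), (-30, 17), (-25, 12), (-20, 9), (-15, 3), (-10, -4), (0, 1), (5, 1), (10, 14), (15, 16), (20, 18), (25, 11)]
t4 1 x [-38.4  24.7] ymid 71.4 fit [-5.2 -6.5] [(-40, 10), (-35, 14), (-30, 17), (-25, 15), (-20, 8), (-15, 3), (-10, -2), (-5, -4), (0, -2), (5, 3), (10, 9), (15, 15), (20, 17), (25, 13)]
t4 -1 x [-38.8  24.5] ymid -71.9 fit [-6.5 -6.2] [(-40, 11), (-35, 16), (-30, 17), (-25, 10), (-20, 9), (-15, 2), (-10, -2), (-5, -5), (0, -1), (5, 6), (10, 11), (15, 15), (20, 17), (25, 13)]
side 1 x [-33.2  29.6] ymid 71.1 fit [-4.  -7.4] [(-35, 9), (-30, 16), (-25, 14), (-20, 8), (-15, 3), (-10, 0), (0, -3), (5, 1), (10, 6), (15, 12), (20, 17), (25, 16), (30, 8)]
side -1 x [-33.   28.2] ymid -71.5 fit [-4.9 -7.9] [(-35, 14), (-30, 16), (-25, 13), (-20, 7), (-15, 2), (-10, -2), (5, 3), (10, 6), (15, 13), (20, 16), (25, 15), (30, 8)]
s3 1 x [-34.   29.3] ymid 71.0 fit [-3.3 -7.8] [(-35, 11), (-30, 16), (-25, 14), (-20, 10), (-15, 1), (-10, -3), (-5, -3), (5, -1), (10, 6), (15, 12), (20, 15), (25, 18), (30, 10)]
s3 -1 x [-33.5  28.1] ymid -71.9 fit [-3.6 -7. ] [(-35, 11), (-30, 15), (-25, 10), (-20, 10), (-15, 4), (-10, 1), (0, -3), (5, 2), (10, 6), (15, 11), (20, 17), (25, 14), (30, 5)]
```

{"method": "move_arm", "body": {
  "deltas": [-0.04, 0.002, 0.002, 0.001, -0.03, 0.04, 0.35, -0.08, 0.005, 0.01, 0.002, -0.06, 0.08, 0.35, -0.12, 0.01, 0.02, 0.003, -0.09, 0.12, 0.35, -0.16, 0.016, 0.04, 0.004, -0.12, 0.16, 0.35, -0.2, 0.022, 0.06, 0.005, -0.15, 0.2, 0.35, -0.25, 0.028, 0.08, 0.008, -0.18, 0.24, 0.35, -0.296, 0.03, 0.098, 0.01, -0.207, 0.282, 0.35, -0.296, 0.03, 0.098, 0.01, -0.207, 0.282, 0.35, -0.296, 0.03, 0.098, 0.01, -0.207, 0.282, 0.35]
}}

```text
t: 15.55
tool_pos: [0.4984, -0.0333, 0.2204]
orientation: [2.078, 1.591, 0.485]
force: [-0.0, 0.2, -6.0]
opening: 0.0434
gripper_force: 35.0
```

```bash
cat >> h.py <<'E'
C=np.array([.4962,-.0287,.085])
E
python3 - <<'E'
from h import *
rows([(C+tw+[0,0,h],RP) for h in (.05,.02)])
im,d,W=cloud('top'); q=(W-C)@Ro.from_euler('z',Y2).as_matrix()*1000
g=robot.read_state(); t=(g['tool_pos']-C)@Ro.from_euler('z',Y2).as_matrix()*1000-8*T; print('grasp in rest frame',t.round(1))
m=(abs(q[...,0]-t[0])<14)&(abs(q[...,2]-t[2])<15)&(abs(q[...,1])>56)&(abs(q[...,1])<110)
for s in (1,-1):
    p=q[m&(q[...,1]*s>0)]; print(len(p),p.min(0).round(1),p.max(0).round(1),np.median(p,0).round(1))
save(im[90:290,180:420],'t5.png',3)
E
```

```text
now [ 0.4984 -0.0333  0.2204] q [-0.09 -0.78  2.34 -0.12  0.98  0.21] F [-0.   0.2 -6. ] t 15.55 open 0.0434
[0.005, -0.051, 0.077] [-0.009, 0.007, 0.003] mm 92 deg 0.7
[0.005, -0.068, 0.101] [-0.009, 0.007, 0.003] mm 122 deg 0.7
grasp in rest frame [ -1.1  -3.1 143. ]
73 [ -6.6  56.1 134.8] [  7.3  80.4 150.4] [ -0.4  68.9 144.9]
84 [ -7.4 -95.1 139.7] [  6.4 -66.9 151.7] [ -1.2 -80.6 147.1]
```

View pics/t5.png

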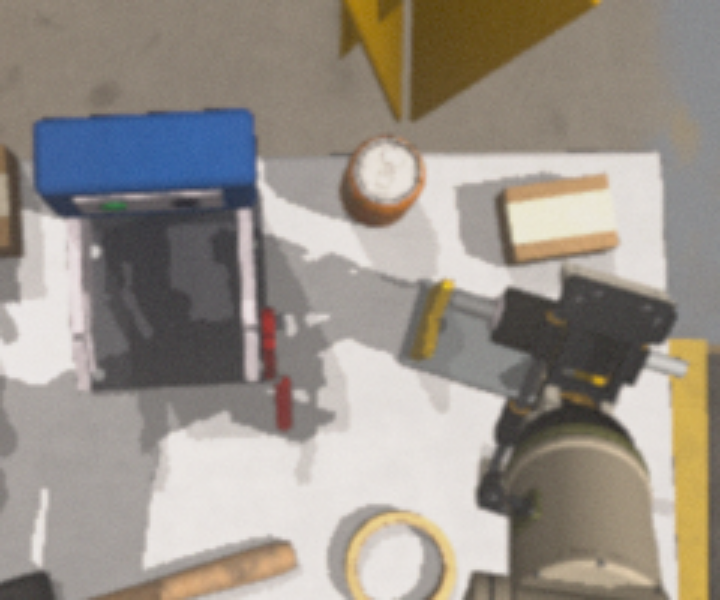

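The roller is above the rest and parallel to the notches. The fit has it about 7 mm too far along -y, so I correct that and lower it.

{"method": "move_arm", "body": {
  "deltas": [0.003, -0.01, 0.014, -0.003, 0.003, 0.001, 0.35, 0.007, -0.024, 0.034, -0.009, 0.007, 0.003, 0.35, 0.007, -0.038, 0.054, -0.009, 0.007, 0.003, 0.35, 0.007, -0.052, 0.074, -0.009, 0.007, 0.003, 0.35, 0.007, -0.062, 0.09, -0.009, 0.007, 0.003, 0.35, 0.007, -0.068, 0.099, -0.009, 0.007, 0.003, 0.35, 0.007, -0.068, 0.099, -0.009, 0.007, 0.003, 0.35]
}}

```text
t: 16.48
tool_pos: [0.5011, -0.0264, 0.1023]
orientation: [2.071, 1.588, 0.503]
force: [0.5, 0.3, -5.3]
opening: 0.0433
gripper_force: 35.0
```

Run:
```python
from h import *
rows([(C+tw+[0,0,0],RP)])
g=robot.read_state(); print(g['orientation'],RP.as_rotvec())
A2=Ro.from_euler('z',Y2).as_matrix(); t=(g['tool_pos']-C)@A2*1000-8*T; print('grasp in rest frame',t.round(1))
for c in ('top','side'):
    im,d,W=cloud(c); q=(W-C)@A2*1000; m=(abs(q[...,0]-t[0])<14)&(abs(q[...,2]-t[2])<13)&(abs(q[...,1])>60)&(abs(q[...,1])<110)&(im.max(-1).astype(int)-im.min(-1)<40)
    for s in (1,-1):
        p=q[m&(q[...,1]*s>0)]; print(c,len(p),len(p) and (p.min(0).round(1),p.max(0).round(1),np.median(p,0).round(1)))
```

```text
now [ 0.5011 -0.0264  0.1023] q [-0.08 -0.64  2.49 -0.17  0.69  0.28] F [ 0.5  0.3 -5.3] t 16.48 open 0.0433
[-0.003, -0.013, 0.02] [0.003, -0.002, 0.002] mm 24 deg 0.2
[2.07070468 1.58805717 0.50334464] [2.07477104 1.58628224 0.50015287]
grasp in rest frame [-0.4  3.5 23.9]
top 66 (array([-6.6, 60.2, 19.4]), array([ 7.7, 87.8, 33.7]), array([ 0.1, 74. , 27.6]))
top 63 (array([ -6. , -87.8,  21.2]), array([  8. , -60.5,  33.3]), array([  0.3, -75.4,  28.3]))
side 54 (array([-4.5, 60.6, 19.6]), array([ 9.3, 86.9, 33.1]), array([ 4.9, 74.1, 27.2]))
side 51 (array([ -4.3, -89.1,  20.1]), array([ 10.4, -62.1,  34.2]), array([  4.7, -75.5,  28.3]))
```

q3 is almost at its limit, so I turn the tool upright by 25° about the axle before lowering further.

{"method": "move_arm", "body": {
  "deltas": [0, -0.001, 0, 0.11, 0, 0, 0.35, 0, -0.0018, 0, 0.22, 0, 0, 0.35, 0, -0.0026, -0.0005, 0.33, 0, 0, 0.35, 0, -0.0034, -0.0008, 0.436, 0, 0, 0.35, 0, -0.0034, -0.0008, 0.436, 0, 0, 0.35]
}}

```text
t: 17.2
tool_pos: [0.5011, -0.0271, 0.1036]
orientation: [2.377, 1.819, 0.167]
force: [0.6, 0.8, -5.6]
opening: 0.0437
gripper_force: 35.0
```

```bash
cat >> h.py <<'E'
A2=Ro.from_euler('z',Y2).as_matrix()
def restcheck():
    g=robot.read_state(); R=Ro.from_rotvec(g['orientation'])
    t=(g['tool_pos']-.008*R.apply([0,0,1])-C)@A2*1000; print('grasp in rest frame',t.round(1),'q',g['q'].round(2),'F',g['force'].round(1),'toolz',(R.as_matrix()[:,2]@A2).round(3),'open',g['opening'],'t',g['t'])
    for c in ('top','side'):
        im,d,W=cloud(c); q=(W-C)@A2*1000; m=(abs(q[...,0]-t[0])<14)&(abs(q[...,2]-t[2])<13)&(abs(q[...,1])>60)&(abs(q[...,1])<110)&(im.max(-1).astype(int)-im.min(-1)<40)
        for s in (1,-1):
            p=q[m&(q[...,1]*s>0)]; print(c,len(p),len(p) and np.r_[p.min(0),p.max(0),np.median(p,0)].round(1))
    return im
E
python3 - <<'E'
from h import *
restcheck()
E
```

```text
grasp in rest frame [ 2.9  2.8 26.5] q [-0.14 -0.22  2.07 -0.02  1.11  0.13] F [ 0.6  0.8 -5.6] toolz [ 0.181  0.001 -0.983] open 0.04365712133352022 t 17.2
top 63 [-3.2 60.1 24.7 10.4 86.8 34.1  2.8 73.3 29.9]
top 0 0
side 52 [-3.  60.4 20.4 10.6 86.4 33.9  5.6 73.9 28.7]
side 1 [  4.4 -87.7  32.3   4.4 -87.7  32.3   4.4 -87.7  32.3]
```

{"method": "move_arm", "body": {
  "deltas": [0, -0.0036, 0, 0, 0, 0, 0.35, 0, -0.0045, 0.005, 0, 0, 0, 0.35, 0, -0.0054, 0.01, 0, 0, 0, 0.35, 0, -0.0063, 0.015, 0, 0, 0, 0.35, 0, -0.0072, 0.019, 0, 0, 0, 0.35, 0, -0.0072, 0.019, 0, 0, 0, 0.35]
}}

```text
t: 18.05
tool_pos: [0.4949, -0.0255, 0.0816]
orientation: [2.378, 1.821, 0.164]
force: [-0.9, 0.2, -5.3]
opening: 0.0433
gripper_force: 35.0
```

Run:
```python
from h import *
restcheck()
```

```text
grasp in rest frame [-3.5  2.7  4.5] q [-0.14 -0.2   2.1  -0.02  1.06  0.14] F [-0.9  0.2 -5.3] toolz [ 0.178  0.001 -0.984] open 0.0432691163192677 t 18.05
top 60 [-10.   60.3   3.    3.7  87.1  12.7  -3.7  74.1   8.5]
top 0 0
side 53 [-16.3  60.6  -2.4   5.6  87.1  15.2   0.8  74.8   7.5]
side 4 [ -8.8 -89.2   5.2   2.6 -86.4  12.9  -1.  -88.    7.6]
```

{"method": "move_arm", "body": {
  "deltas": [0, 0.002, 0.0005, 0, 0, 0, 0.35, 0, 0.0016, 0.0024, 0, 0, 0, 0.35, 0, 0.0016, 0.0024, 0, 0, 0, 0.35]
}}

```text
t: 18.52
tool_pos: [0.4968, -0.026, 0.0796]
orientation: [2.378, 1.821, 0.164]
force: [0.1, 0.3, -4.5]
opening: 0.0433
gripper_force: 35.0
```

{"method": "move_arm", "body": {
  "deltas": [0, -0.0002, 0.001, 0, 0, 0, 0.35, 0, -0.0003, 0.0015, 0, 0, 0, 0.35, 0, -0.0003, 0.0015, 0, 0, 0, 0.35]
}}

```text
t: 18.9
tool_pos: [0.4973, -0.0261, 0.0789]
orientation: [2.378, 1.82, 0.165]
force: [-3.3, 1.0, 2.6]
opening: 0.0437
gripper_force: 35.0
```

Contact is on the far flank: force x is -3.3 N and force z rose by 8 N. I shift 1 mm back and go a little lower.

{"method": "move_arm", "body": {
  "deltas": [0, -0.001, 0, 0, 0, 0, 0.35, 0, -0.0013, 0.001, 0, 0, 0, 0.35, 0, -0.0013, 0.001, 0, 0, 0, 0.35]
}}

```text
t: 19.27
tool_pos: [0.4971, -0.026, 0.0787]
orientation: [2.377, 1.819, 0.167]
force: [-3.4, -1.0, 8.2]
opening: 0.0436
gripper_force: 35.0
```

Run:
```python
from h import *
save(restcheck()[150:270,100:260],'s6.png',4)
```

```text
grasp in rest frame [-1.3  2.8  1.6] q [-0.14 -0.2   2.1  -0.03  1.05  0.14] F [-3.4 -1.   8.2] toolz [ 0.181  0.001 -0.983] open 0.04362487407373495 t 19.275
top 63 [-7.7 60.1 -6.3  7.1 87.  11.  -1.3 73.6  5.3]
top 0 0
side 52 [-5.1 60.2 -5.5  8.2 86.5  8.1  2.9 73.   4.4]
side 5 [ -5.9 -89.7   1.    5.5 -85.7   9.3   2.9 -87.6   5.6]
```

View pics/s6.png

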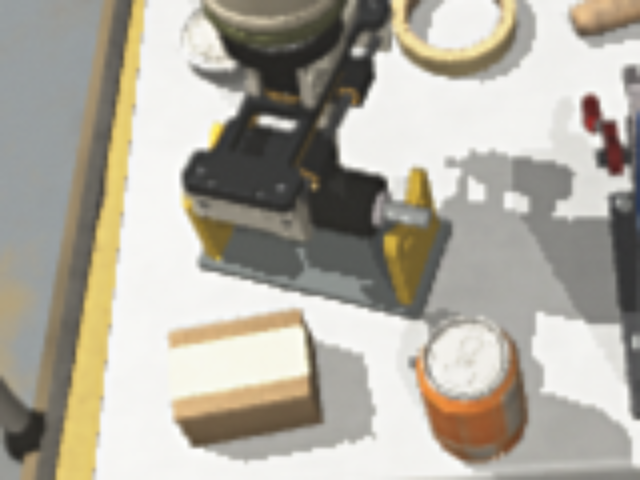

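The axle lies in the near V notch at (410,210), and it presses with about 13 N. The can and carton stand clear. Releasing gently and withdrawing.

{"method": "move_arm", "body": {
  "deltas": [0, 0, 0, 0, 0, 0, 0.46, 0, 0, 0, 0, 0, 0, 0.5, 0, 0, 0, 0, 0, 0, 0.6, 0, 0, 0, 0, 0, 0, 0.72, 0, 0, 0, 0, 0, 0, 0.8, 0, 0, 0, 0, 0, 0, 0.8],
  "squeeze": 10
}}

```text
t: 20.12
tool_pos: [0.4958, -0.0257, 0.0771]
orientation: [2.378, 1.821, 0.164]
force: [0.2, 0.0, -0.5]
opening: 0.0739
gripper_force: 0.0
```

Run:
```python
from h import *
restcheck()
```

```text
grasp in rest frame [-2.6  2.8 -0.1] q [-0.14 -0.19  2.11 -0.03  1.05  0.14] F [ 0.2  0.  -0.5] toolz [ 0.178  0.001 -0.984] open 0.07391164629077407 t 20.125
top 61 [-7.6 60.1 -3.7  6.5 86.8 11.7 -1.4 73.6  5.2]
top 0 0
side 53 [-5.2 60.2 -4.7  8.3 86.4  9.4  2.3 73.4  4.4]
side 6 [ -6.5 -89.9   1.2   5.6 -87.    6.3  -0.8 -88.8   3.2]
```

Released with no force on the tool, and the axle didn't move. Withdrawing along the tool axis.

{"method": "move_arm", "body": {
  "deltas": [0, 0, -0.015, 0, 0, 0, 0.8, 0, 0, -0.035, 0, 0, 0, 0.8, 0, 0, -0.065, 0, 0, 0, 0.8, 0, -0.02, -0.1, 0, 0, 0, 0.8, 0, -0.06, -0.14, 0, 0, 0, 0.8, 0, -0.1, -0.17, 0, 0, 0, 0.8, 0, -0.12, -0.19, 0, 0, 0, 0.8, 0, -0.12, -0.19, 0, 0, 0, 0.8, 0, -0.12, -0.19, 0, 0, 0, 0.8]
}}

```text
t: 21.35
tool_pos: [0.3495, 0.0137, 0.2429]
orientation: [2.377, 1.82, 0.165]
force: [0.1, -0.1, -1.2]
opening: 0.0741
gripper_force: 0.0
```

Run:
```python
from h import *
g=robot.read_state(); print(g['tool_pos'],g['q'].round(2),g['dq'].round(3),g['force'].round(1),g['t'])
for c in ('top','side'):
    im,d,W=cloud(c); q=(W-C)@A2*1000; gr=(im.max(-1).astype(int)-im.min(-1)<40)
    m=(abs(q[...,0])<16)&(abs(q[...,2])<13)&(abs(q[...,1])>60)&(abs(q[...,1])<110)&gr
    for s in (1,-1):
        p=q[m&(q[...,1]*s>0)]; print(c,'axle',len(p),len(p) and np.r_[p.min(0),p.max(0),np.median(p,0)].round(1))
    b=(im.max(-1)<70)&(abs(q[...,1])<55)&(abs(q[...,0])<30)&(q[...,2]>0)&(q[...,2]<40); print('body',b.sum(),np.percentile(q[b],[2,50,98],axis=0).round(1).tolist())
    R,G,B=[im[...,i].astype(int) for i in range(3)]
    k=(W-SEAT)@Ro.from_euler('z',YAW).as_matrix()*1000; p=k[(R>100)&(G<60)&(B<60)&(abs(k[...,1]+90)<15)&(k[...,0]<-40)]; print('lever',len(p),p.round(0)[::3].tolist())
    z=np.load(c+'.npz')
    for n,(x,y) in dict(jar=(.42,.47),bottle=(.525,.46),can=(.63,.095),carton=(.6,.466)).items():
        w=lambda W:np.nanmedian(W[(np.hypot(W[...,0]-x,W[...,1]-y)<.06)&(W[...,2]>.03)],0).round(4)
        print(n,w(z['W']),w(W))
```

```text
[0.3495285  0.0137208  0.24290226] [-0.07 -0.83  2.23 -0.03  1.57  0.19] [-0.006  0.032  0.006 -0.001 -0.003  0.001] [ 0.1 -0.1 -1.2] 21.35
top axle 59 [-7.2 60.7 -1.1  6.2 87.  10.7 -1.  74.1  5.5]
top axle 62 [ -8.1 -89.2  -2.1   5.7 -60.3   9.   -1.7 -75.5   4.9]
body 187 [[-21.8, -48.1, 4.9], [-15.5, -15.7, 15.3], [15.9, 46.9, 23.5]]
lever 6 [[-43.0, -78.0, -42.0], [-82.0, -92.0, -70.0]]
jar [0.4216 0.4923 0.1418] [0.4219 0.4925 0.1419]
bottle [0.521  0.4681 0.1233] [0.5209 0.4678 0.1231]
can [0.6265 0.0892 0.1099] [0.6265 0.0889 0.1097]
carton [0.6    0.4771 0.0754] [0.6    0.4772 0.0753]
side axle 51 [-6.  60.9 -4.8  8.  86.5 10.9  3.2 73.3  4.8]
side axle 49 [ -7.  -89.8  -4.5   6.5 -61.1   8.2   2.  -76.    4.4]
body 528 [[-12.0, -48.6, 1.2], [9.5, 1.3, 18.0], [21.9, 49.9, 23.8]]
lever 12 [[-96.0, -90.0, -80.0], [-65.0, -93.0, -63.0], [-47.0, -83.0, -44.0], [-43.0, -83.0, -43.0]]
jar [0.4332 0.4818 0.1399] [0.4334 0.482  0.14  ]
bottle [0.5295 0.4714 0.1236] [0.5295 0.4712 0.1234]
can [0.6477 0.0879 0.1077] [0.648  0.0881 0.1077]
carton [0.604  0.4766 0.0748] [0.6044 0.4766 0.0747]
```

Both axle ends lie at the seat level in the notches, the lever is fully open and the bystanders have not moved. Handing in.

```bash
python3 -c "
from plant import robot; print(robot.close_job())"
```

```text
the job is handed in; nothing more can be done
None
```

The job is handed in at about 21 s of the 64 s: the lever is open on its stop, the roller lies with both axle ends in the V notches of the rest, and the last camera check shows the jar, bottle, can and carton unmoved; no verdict was returned.

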